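Unplug the cell cases and stack them for transport

ROBOT

A 6-joint arm with a two-finger parallel gripper is mounted at the origin on the work surface. World frame = base frame: x ahead of the robot, y to its left, z up, the work surface at z = 0. Lengths are in m, angles in rad, forces in N, time in s.
With the tool pointing down it reaches from about 0.35 to 0.775 m from the base axis. Payload 7.3 kg.
Tool frame: the origin (TCP) lies between the finger pads; the fingertips stand 14 mm ahead of it and the grasp point (between the pads) lies 5 mm behind it; z points along the fingers, y is the line along which they close (so a half turn about z gives the same grasp; the last joint's range is limited). The gripper opens to 92 mm and grips with 3 to 60 N. Pads are 19 mm wide; open, the fingers measure 130 mm over their backs; the gripper's body (75 mm by 190 mm) begins 47 mm behind the grasp point.
Start: joints at [1.171, 0.342, 1.524, -0, 1.275, -0.146], TCP at [0.132, 0.508, 0.202] pointing down, gripper open.
Joint ranges: [-2.53, 2.53], [-0.77, 2.02], [0.04, 2.7], [-1, 4.14], [0.28, 2.66], [-3.11, 3.11]. Speed limits (rad/s): [2.57, 2.57, 3.14, 3.14, 3.14, 3.14].

INTERFACE

Orientations are given as [roll, pitch, yaw] about the fixed x, y, z axes, in that order (R = Rz(yaw) Ry(pitch) Rx(roll)).
In Python, from cell import robot, eyes gives the robot as it stands. The module is installed in compiled form; this text tells all that it offers.
- The arm moves only by the shell command python3 -m handwheel 'ROWS' [FORCE]. ROWS is JSON, one flat list of numbers, 5 for each row, row after row: the shift along the world's x, y, z in mm, then the turn about the world's z in rad, then the opening, from 0 (shut) to 1 (fully open). In form: [x, y, z, spin, jaw, x, y, z, spin, jaw, ...]. A call has 1 to 8 rows; each row shifts and turns the commanded pose from where the row before left it; what a row does not reach is not made up. A row lasts 1/10 s, in which the tool goes at most 50 mm and 8.59 degrees, less where a joint would pass 70% of its speed; a pose out of reach is approached as far as the arm can. A call with a gripper value outside its range is refused whole. The fingers move at their own pace and stop on an object; FORCE is the grip in N (left out, the last holds). Time passes only in rows, so rows that do not move let the fingers close. It gives the time, the measured TCP pose, the force, the opening and the grip force at its end, in the units of the state.
- robot.observe(): the state, without advancing time (a new reading comes with each control period).
- eyes.read_camera(name): name is "scene" or "top" or "wrist"; returns (picture, depth): 400x640x3 uint8, blue, green, red; 400x640 float32, m along the optical axis (not along the pixel's ray), 0 where there is no reading.
- eyes.calibration(name): a dict with "fx", "fy", "cx", "cy" (pixels), "world_to_cam" (4x4, takes a point from world to camera coordinates). Camera axes: x right, y down, z forward; pixel columns grow to the right and rows downward; lengths in m; the calibration is good to about 2 mm. A picture is of the moment at which its call begins: read the wrist's pose just before it. calibration takes no time and is no camera call; for the wrist camera it gives the pose at the moment of the call.
- robot.hand_in(): hands the job in; it is judged then, once.
The state is a dict: "time": time; "qpos": joint angles; "qvel": joint speeds; "joint_efforts": joint torques, N m; "tool_pos": TCP position; "tool_rot": TCP orientation; "contact_force": force on the tool from outside, world axes, zero at the start; "torque": the same for the moment, N m; "opening": finger opening in m; "grip_force": force on a finger pad.
Only numpy, scipy, OpenCV 4.12 (cv2) and the standard library are available. Lean on these libraries where they do the work, as an engineer would, in place of code of your own. Each camera call takes 0.05 s, during which the arm holds its last target. There are 200 camera calls.

TASK

Switch the charging dock off first: throw its isolator lever fully over, away from the dock, while every case is still plugged in. Then pull every cell case out of the spring catches of the dock and stack them in one square, upright column on the tray's rubber pad, tall cases below flat ones, and finish with the small black control unit that lies on the bench, centred on top with its long side along the column's. Leave the mug, meter and screwdriver where they are.

Things in the scene. Friction and masses are not known exactly. Their poses are not given: they have to be found in the camera images.
- tall1: tall closed aluminium cell case, 96 mm long (x), 52 mm wide (y), 44 mm high; origin at the centre of its underside, z up, flat top with flush copper contacts. A half-round rib (3 mm proud, 24 mm wide, 7 mm above the underside) runs across each 52 mm end face. Stands plugged into one of the dock's five bays, or is absent. 0.24 to 0.6 kg.
- tall2: second tall case, the same as tall1
- flat1: flat closed aluminium cell case, 96 mm long (x), 52 mm wide (y), 28 mm high; origin at the centre of its underside, z up, flat top with flush copper contacts. A half-round rib (3 mm proud, 24 mm wide, 7 mm above the underside) runs across each 52 mm end face. Stands plugged into one of the dock's five bays, or is absent. 0.24 to 0.6 kg.
- flat2: second flat case, the same as flat1
- flat3: third flat case, the same as flat1
- control: small black plastic control unit with a finned aluminium lid, 70 mm long (x), 46 mm wide (y), 28 mm high, flat top and underside; origin at the centre of its underside, z up. Lies loose, lid up, on the bench. About 0.18 kg. Always present.
- pad (a point): centre of the top face of the black rubber pad (100 x 56 mm, long side along x), 12 mm above the bench, in the middle of a fixed plywood tray (170 x 130 mm, 8 mm thick); x along the tray's long side, z up. The column stands here, case length along x.
- dock: fixed dark steel charging dock, 142 mm (x) by 428 mm (y), its floor 12 mm above the bench; origin at the centre of its underside, z up. Five bays in a row along y at -168, -84, 0, 84 and 168 mm. A plugged case stands on the dock floor, its length along the dock's x, 32 mm from its neighbours. Corner guides 20 mm high leave the middle 66 mm of a case's long sides free for fingers.
- bay (a point): centre of the middle bay's floor, 12 mm above the bench. At both ends of each bay stands a steel catch block 24 mm high with a spring ball that snaps over the case's end rib, low down. A straight upward pull of about 9 N besides the weight frees the case, the peak 3 mm up and past by 10 mm; lift it 30 mm to clear the blocks.
- isolator (a joint): isolator lever on a grey block beside the dock: 60 mm steel arm with a black ball (26 mm across). 0 = on, leaning over the dock (dock -x); 1.0 rad = off, fully over to dock +x; light friction (about 1 N at the ball), stays where left. Its pivot is at x 115, y 42 mm, 22 mm above the bench, in the dock's frame.
- isolator_tip (a point): centre of the lever's ball, 75 mm above the bench at both ends of its swing, 82 mm half way; travels about 57 mm along the dock's x
- mug: white mug, 80 mm across, 90 mm high, origin at the centre of its underside; bystander
- meter: yellow hand multimeter lying flat, 130 x 75 x 35 mm, origin at the centre of its underside; bystander
- driver: screwdriver lying on the bench; bystander
Things that resemble listed ones, but are neither listed nor needed, are in the scene too. What is shaped like the tall1 but green is not meant.

How it is judged:
By the outcome, as a careful person would: the job done as asked, in the order asked, and still so for the second after the job is handed in, with the robot touching nothing.
Of tall1, tall2, flat1, flat2, flat3 only 3 to 5 are there at a start; the rules pass over those that are not, and their reading is None.
At some moment in a run one of control may be knocked a few centimetres aside while the robot is not near it.
Once in a run the grip may slacken for a moment while it holds something.
It also fails if it takes over 210 s, if anything falls off the work surface, if the arm or the gripper's body presses on something with over 40 N, if the wrist force passes 120 N, or if a joint passes its speed limit or range.

## Working session

There is one attempt and no reset: what is moved stays moved. The work goes in short steps, Python scripts to look and compute and a shell command to move; the robot and the scene stay as the last step left them, time stands still between calls to the robot, and variables do not carry over. Pictures are saved under pics/ and viewed, at most 17 in all, crops included, and the job is handed in when it is done.

```bash
mkdir -p pics; cat > h.py <<'E'
import numpy as np, cv2
from cell import robot, eyes
def shot(n):
    c=eyes.calibration(n); p,d=eyes.read_camera(n); return p,d,c
def pts(d,c):
    v,u=np.mgrid[0:d.shape[0],0:d.shape[1]]
    P=np.stack([(u-c['cx'])/c['fx']*d,(v-c['cy'])/c['fy']*d,d,np.ones_like(d)],-1)
    W=P@np.linalg.inv(np.array(c['world_to_cam'])).T
    W=W[...,:3]; W[d<=0]=np.nan; return W
def rect(W,m):
    q=W[m]; q=q[~np.isnan(q).any(1)]
    (cx,cy),(a,b),t=cv2.minAreaRect((q[:,:2]*1000).astype(np.float32))
    if a<b: a,b,t=b,a,t+90
    return np.round([cx,cy,a,b,(t+90)%180-90,np.median(q[:,2])*1000],1)
E
python3 - <<'E'
from h import *
for n in ("top","scene"):
    p,d,c=shot(n); cv2.imwrite(f"pics/{n}0.png",p); np.savez(f"{n}0.npz",p=p,d=d,W=pts(d,c))
s=robot.observe(); print({k:np.round(v,3) for k,v in s.items()})
E
```

```text
{'time': np.float64(0.1), 'qpos': array([ 1.171,  0.343,  1.525, -0.   ,  1.275, -0.146]), 'qvel': array([-0.001, -0.003, -0.003, -0.001, -0.002,  0.001]), 'joint_efforts': array([ 2.0000e-03, -4.3201e+01, -2.4469e+01,  7.2000e-02,  5.3000e-02,
       -0.0000e+00]), 'tool_pos': array([0.132, 0.508, 0.201]), 'tool_rot': array([-3.14 , -0.   ,  2.888]), 'contact_force': array([ 0.695,  0.286, -0.151]), 'torque': array([-0.022,  0.014, -0.028]), 'grip_force': np.float64(0.0), 'opening': np.float64(0.092)}
```

View pics/top0.png

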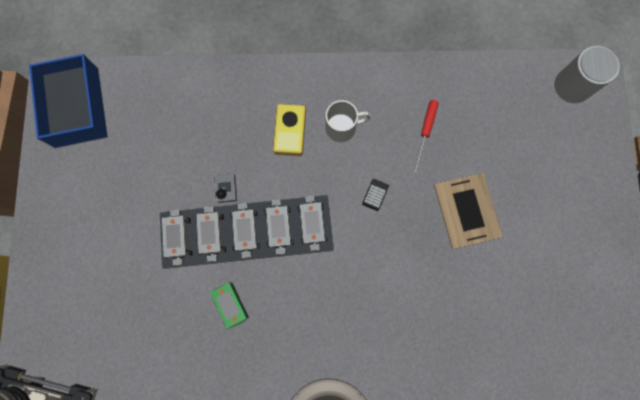

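View pics/scene0.png

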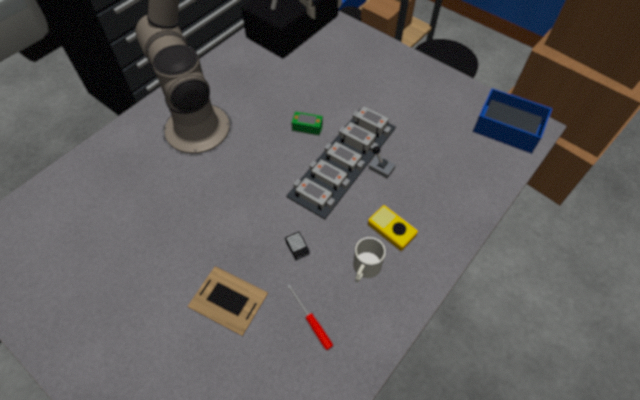

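The top view shows five aluminium cases in the dock, at (173,237), (208,233), (244,230), (278,226) and (312,222). The lever is at (222,190), the control unit at (376,195) and the pad at (468,210). Things that could be mistaken for these: the green case-shaped block (229,305) for a case, the yellow meter (290,130) for the control unit, and the blue bin (68,100) for the tray. None of them is chosen.

```bash
python3 - <<'E'
from h import *
z=np.load("top0.npz");p,d,W=z['p'],z['d'],z['W']
print("bench z",np.nanmedian(W[300:380,300:400,2]*1000))
H=W[...,2]*1000; v,u=np.mgrid[0:400,0:640]
for n,(a,b) in dict(c1=(173,237),c2=(208,233),c3=(244,230),c4=(278,226),c5=(312,222)).items():
    box=(abs(u-a)<17)&(abs(v-b)<30)
    h=np.nanmedian(H[b-3:b+4,a-3:a+4]); m=box&(abs(H-h)<6)
    m=cv2.morphologyEx(m.astype(np.uint8),cv2.MORPH_OPEN,np.ones((5,5)))>0
    print(n,h,rect(W,m),m.sum())
g=p.astype(int).sum(2)
m=(abs(u-376)<20)&(abs(v-195)<22)&(H>15); print("ctrl",rect(W,m))
m=(abs(u-468)<22)&(abs(v-210)<26)&(g<130); m=cv2.morphologyEx(m.astype(np.uint8),cv2.MORPH_OPEN,np.ones((5,5)))>0;print("pad",rect(W,m))
hsv=cv2.cvtColor(p,cv2.COLOR_BGR2HSV)
m=(abs(u-468)<45)&(abs(v-210)<48)&(H>4)&(H<25);m=cv2.morphologyEx(m.astype(np.uint8),cv2.MORPH_OPEN,np.ones((5,5)))>0;print("tray",rect(W,m))
m=(abs(u-245)<100)&(abs(v-230)<42)&(H>6)&(H<20);m=cv2.morphologyEx(m.astype(np.uint8),cv2.MORPH_OPEN,np.ones((3,3)))>0;print("dock",rect(W,m))
m=(abs(u-222)<10)&(abs(v-190)<12)&(H>62);print("ball",rect(W,m),m.sum())
cv2.imwrite("pics/crop0.png",cv2.resize(p[160:340,150:400],None,fx=3.2,fy=3.2,interpolation=2))
E
```

```text
bench z -0.22272338104434297
c1 56.28905971080967 [444.  367.8  96.1  52.8   4.3  55.8] 812
c2 55.658626166084524 [451.6 284.7  95.5  53.5   3.7  55.9] 831
c3 39.70473395754848 [459.5 200.8  96.2  52.3   5.5  39.7] 812
c4 39.95104364717306 [467.1 117.5  95.5  52.4   5.1  39.7] 814
c5 39.22553900121184 [484.4  34.6 115.4  52.    5.3  39.6] 838
ctrl [ 546.7 -125.3   70.8   45.9  -23.7   27.6]
pad [ 506.5 -358.5   93.1   50.7   11.2   11.3]
tray [ 505.  -358.4  167.4  131.6   12.3    8.8]
dock [459.5 201.4 428.3 142.9 -84.7  11.8]
ball [541.2 250.2  24.7  22.1 -81.7  83.4] 94
```

View pics/crop0.png

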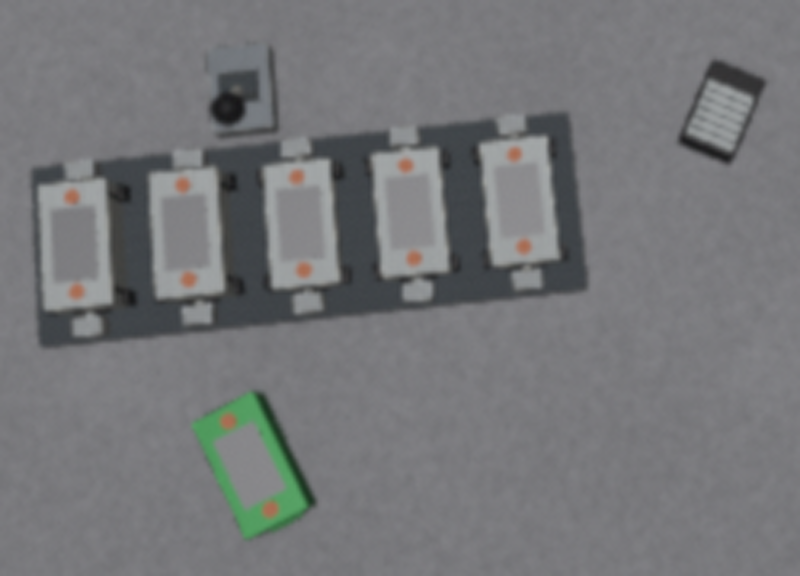

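Matches by position and size: c1 and c2 are tall (top at 56 mm) and c3 to c5 are flat (40 mm). The dock sits at (459.5, 201) with yaw +5.3°, and its +x points away from the robot. The crop shows the green decoy well clear of the dock. Next is the lever.

```bash
python3 -m handwheel '[37,-26,0,0.035,0, 37,-26,0,0.035,0, 37,-26,0,0.035,0, 37,-26,0,0.035,0, 37,-26,0,0.035,0, 37,-26,0,0.035,0, 37,-26,0,0.035,0, 37,-26,0,0.035,0]' 50
python3 -m handwheel '[37,-26,0,0.035,0, 37,-26,0,0.035,0, 0,0,0,0,0, 0,0,0,0,0]'
```

```text
time: 0.9
tool_pos: [0.4289, 0.2988, 0.2017]
tool_rot: [-3.142, -0.001, -3.114]
contact_force: [0.4, 2.0, -0.0]
opening: 0.0324
grip_force: 0.0
time: 1.3
tool_pos: [0.5018, 0.2475, 0.2011]
tool_rot: [3.142, -0.002, -3.048]
contact_force: [-0.4, -0.6, 0.9]
opening: 0.0019
grip_force: 0.0
```

```bash
python3 -m handwheel '[0,0,-40,0,0, 0,0,-40,0,0, 0,0,-30,0,0, 0,0,-12,0,0, 0,0,0,0,0]'
python3 -m handwheel '[12,1.1,0,0,0, 12,1.1,0,0,0, 12,1.1,0,0,0, 10,0.9,0,0,0, 10,0.9,0,0,0, 5,0.5,0,0,0]'
python3 -m handwheel '[3,0.3,0,0,0, 3,0.3,0,0,0, 2,0.2,0,0,0, 0,0,0,0,0]'
python3 - <<'E'
from h import *
p,d,c=shot("top");W=pts(d,c);cv2.imwrite("pics/top1.png",cv2.resize(p[150:260,170:290],None,fx=4,fy=4))
E
```

```text
time: 1.8
tool_pos: [0.5, 0.2488, 0.0788]
tool_rot: [-3.141, -0.003, -3.044]
contact_force: [0.4, 0.5, -0.9]
opening: 0.0003
grip_force: 0.0
time: 2.4
tool_pos: [0.5639, 0.2541, 0.0808]
tool_rot: [3.141, 0.002, -3.045]
contact_force: [0.1, 0.2, 0.1]
opening: 0.0008
grip_force: 0.0
time: 2.8
tool_pos: [0.5708, 0.2546, 0.0799]
tool_rot: [3.142, -0.0, -3.045]
contact_force: [-0.1, -1.3, -0.3]
opening: 0.0004
grip_force: 0.0
```

View pics/top1.png

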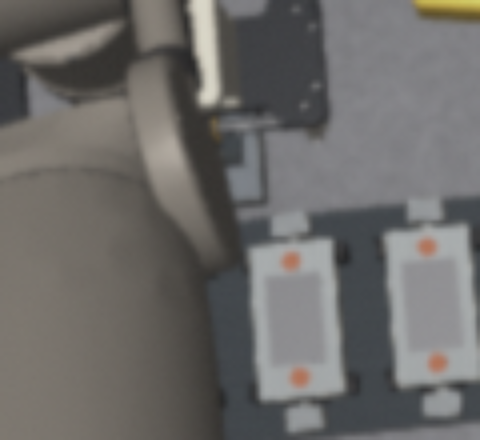

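The hand hides the lever in this view. I'll keep pushing in small steps until the end stop pushes back.

```bash
python3 -m handwheel '[2,0.2,0,0,0, 0,0,0,0,0]'
python3 -m handwheel '[2,0.2,0,0,0, 0,0,0,0,0]'
python3 -m handwheel '[2,0.2,0,0,0, 0,0,0,0,0]'
```

```text
time: 3.05
tool_pos: [0.5729, 0.2548, 0.08]
tool_rot: [3.141, 0.0, -3.045]
contact_force: [0.4, 0.5, 0.2]
opening: 0.0003
grip_force: 0.0
time: 3.25
tool_pos: [0.575, 0.255, 0.08]
tool_rot: [3.141, 0.0, -3.045]
contact_force: [0.2, 0.4, -0.5]
opening: 0.0004
grip_force: 0.0
time: 3.45
tool_pos: [0.5771, 0.2552, 0.0799]
tool_rot: [3.141, 0.0, -3.045]
contact_force: [-0.9, 0.2, -0.5]
opening: 0.0004
grip_force: 0.0
```

```bash
python3 -m handwheel '[2,0.2,0,0,0, 0,0,0,0,0]' | grep -E "pos|force"
python3 -m handwheel '[2,0.2,0,0,0, 0,0,0,0,0]'| grep -E "pos|force"
python3 -m handwheel '[1,0.1,0,0,0, 0,0,0,0,0]'| grep -E "pos|force"
python3 - <<'E'
from h import *
p,d,c=shot("scene");cv2.imwrite("pics/sc1.png",cv2.resize(p[80:230,280:440],None,fx=4,fy=4))
E
```

```text
tool_pos: [0.579, 0.2554, 0.0799]
contact_force: [-0.2, -0.3, -0.6]
grip_force: 0.0
tool_pos: [0.5811, 0.2556, 0.08]
contact_force: [-0.0, -0.9, 0.8]
grip_force: 0.0
tool_pos: [0.5819, 0.2557, 0.0799]
contact_force: [-0.4, 0.1, -0.3]
grip_force: 0.0
```

View pics/sc1.png

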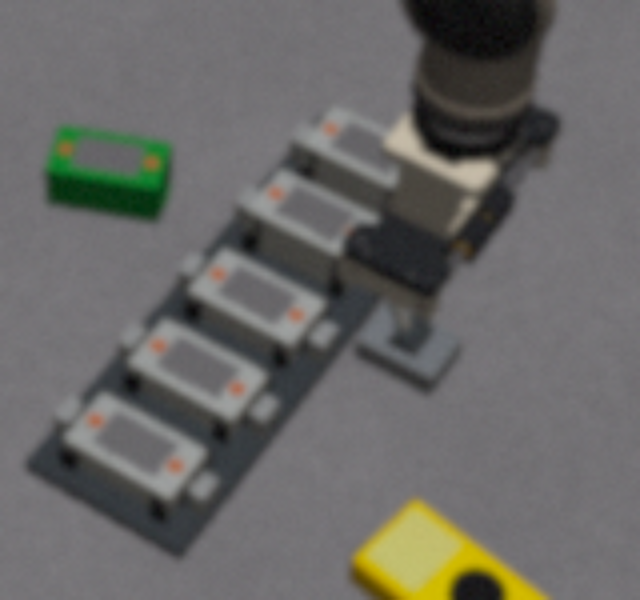

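```bash
python3 -m handwheel '[-8,-0.8,0,0,0, -8,-0.8,0,0,0, 0,0,30,0,0, 0,0,40,0,0, 0,0,40,0,0]' | grep -E "pos|force"
python3 -m handwheel '[-30,25,0,0,0.7, -30,30,0,0,0.7, -25,30,0,0,0.7, -15,30,0,0,0.7, 0,0,0,0,0.7, 0,0,0,0,0.7]'| grep -E "pos|open|force"
python3 - <<'E'
from h import *
p,d,c=shot("top");W=pts(d,c);H=W[...,2]*1000
v,u=np.mgrid[0:400,0:640]
m=(abs(u-222)<20)&(abs(v-180)<25)&(H>62)&(H<100);print("ball",m.sum(), rect(W,m) if m.sum()>10 else '')
cv2.imwrite("pics/top2.png",cv2.resize(p[130:260,150:290],None,fx=4,fy=4))
E
```

```text
tool_pos: [0.5645, 0.254, 0.1909]
contact_force: [1.2, 0.0, -0.4]
grip_force: 0.0
tool_pos: [0.4649, 0.3693, 0.19]
contact_force: [0.2, -0.0, -0.0]
opening: 0.0437
grip_force: 0.0
ball 93 [540.9 250.1  23.5  22.3 -86.   83.6]
```

View pics/top2.png

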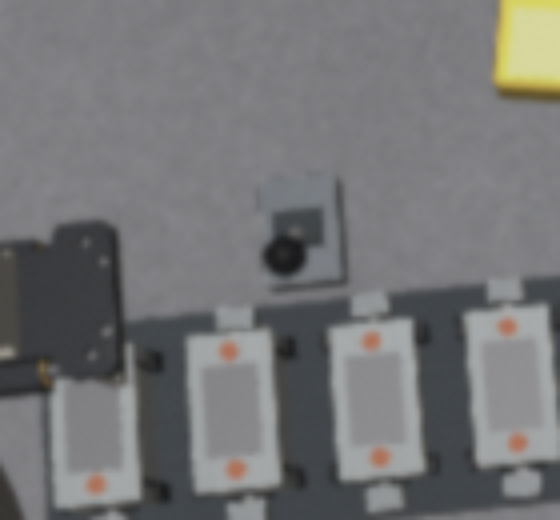

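The ball is still at (541,250), so the lever was not moved. I'll grip the ball instead and carry it along its arc.

```bash
python3 -m handwheel '[26,-40,0,0,0.7, 26,-40,0,0,0.7, 24.3,-39.1,0,0,0.7, 0,0,-40,0,0.7, 0,0,-40,0,0.7, 0,0,-30,0,0.7, 0,0,-10,0,0.7, 0,0,0,0,0.7]' 12| grep -E "pos|open|force"
python3 -m handwheel '[0,0,0,0,0, 0,0,0,0,0, 0,0,0,0,0, 0,0,0,0,0, 0,0,0,0,0, 0,0,0,0,0]'| grep -E "pos|open|force"
```

```text
tool_pos: [0.5417, 0.2488, 0.0688]
contact_force: [0.9, -0.8, 1.2]
opening: 0.0644
grip_force: 0.0
tool_pos: [0.5421, 0.2501, 0.0702]
contact_force: [-0.1, -0.3, -0.0]
opening: 0.0207
grip_force: 0.0
```

```bash
python3 -m handwheel '[0,0,0,0,0, 0,0,0,0,0, 0,0,0,0,0]'| grep -E "pos|open|force"
python3 - <<'E'
from h import *
p,d,c=shot("wrist");W=pts(d,c);np.savez("w.npz",p=p,d=d,W=W);cv2.imwrite("pics/w1.png",p)
E
```

```text
tool_pos: [0.5421, 0.25, 0.0699]
contact_force: [-0.3, 0.3, 0.2]
opening: 0.0012
grip_force: 0.0
```

View pics/w1.png

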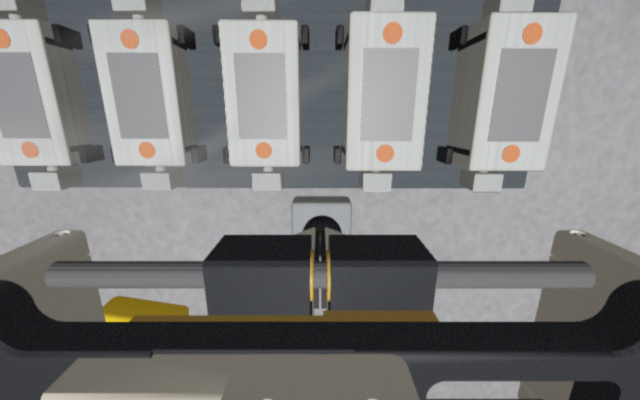

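The wrist view shows the fingers shut, with the grey lever block at (321,212) and a dark arc at (322,222). I'll project the known points into this picture to see where the fingers really are relative to the ball.

```bash
python3 - <<'E'
from h import *
c=eyes.calibration("wrist");M=np.array(c['world_to_cam'])
def pr(x):
    q=M@np.r_[np.array(x)/1000,1]; return np.round([c['fx']*q[0]/q[2]+c['cx'],c['fy']*q[1]/q[2]+c['cy'],q[2]],3)
for n,x in dict(tcp=(542,250,70),tip=(542,250,56),grasp=(542,250,75),ball_on=(541.5,250.5,75),ball_off=(598,256,75),ballmid=(570,253,82),pivot=(570,253,22),finger_front=(552,251,70)).items(): print(n,pr(x))
z=np.load("w.npz");d=z['d'];W=z['W']*1000
for u,v in [(322,222),(322,205),(345,222),(320,235),(322,300),(322,270),(318,310),(260,270)]: print(u,v,d[v,u],np.round(W[v,u]))
cv2.imwrite("pics/w1c.png",cv2.resize(z['p'][190:330,240:400],None,fx=4.5,fy=4))
E
```

```text
tcp [3.20685e+02 2.29035e+02 1.96000e-01]
tip [3.20611e+02 2.21734e+02 2.09000e-01]
grasp [3.20714e+02 2.31893e+02 1.91000e-01]
ball_on [3.21553e+02 2.31249e+02 1.91000e-01]
ball_off [3.21459e+02 3.06466e+02 2.06000e-01]
ballmid [3.21156e+02 2.76051e+02 1.92000e-01]
pivot [3.20781e+02 2.38940e+02 2.50000e-01]
finger_front [3.20719e+02 2.42898e+02 1.99000e-01]
322 222 0.18243977 [533. 250.  81.]
322 205 0.23780736 [539. 251.  26.]
345 222 0.24138474 [551. 271.  26.]
320 235 0.17835861 [539. 249.  87.]
322 300 0.12892714 [547. 251. 141.]
322 270 0.08427522 [512. 247. 177.]
318 310 0.29505846 [657. 259.  -1.]
260 270 0.07678505 [510. 230. 184.]
```

View pics/w1c.png

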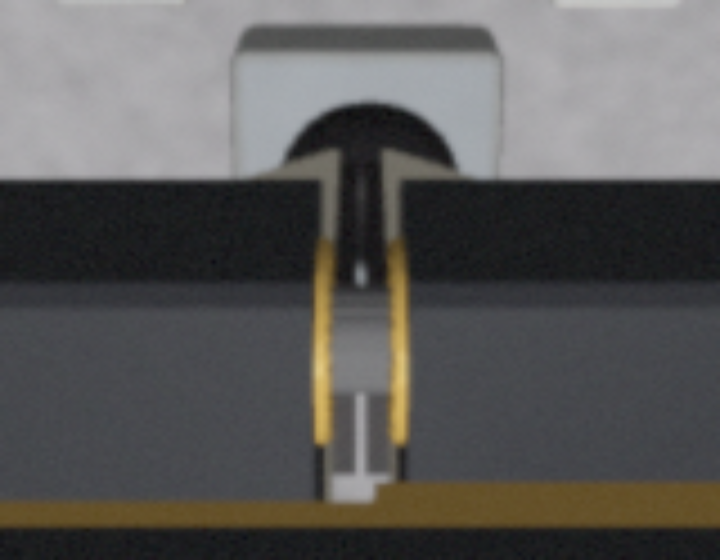

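```bash
python3 - <<'E'
from h import *
W=np.load("w.npz")['W']*1000
for v in (218,224,229,233,240,250): print(v,[tuple(np.round(W[v,u]).astype(int)) for u in (306,310,313,316,319,322,325,328,332)])
print(eyes.calibration("wrist")['fx'], robot.observe()['opening'])
E
```

```text
218 [(np.int64(551), np.int64(239), np.int64(26)), (np.int64(551), np.int64(242), np.int64(25)), (np.int64(533), np.int64(244), np.int64(75)), (np.int64(532), np.int64(246), np.int64(76)), (np.int64(532), np.int64(248), np.int64(78)), (np.int64(531), np.int64(250), np.int64(79)), (np.int64(531), np.int64(252), np.int64(78)), (np.int64(532), np.int64(254), np.int64(76)), (np.int64(549), np.int64(260), np.int64(27))]
224 [(np.int64(537), np.int64(240), np.int64(76)), (np.int64(535), np.int64(243), np.int64(80)), (np.int64(534), np.int64(244), np.int64(82)), (np.int64(534), np.int64(246), np.int64(83)), (np.int64(533), np.int64(248), np.int64(83)), (np.int64(533), np.int64(250), np.int64(83)), (np.int64(533), np.int64(252), np.int64(84)), (np.int64(533), np.int64(254), np.int64(83)), (np.int64(534), np.int64(256), np.int64(80))]
229 [(np.int64(539), np.int64(240), np.int64(81)), (np.int64(532), np.int64(243), np.int64(97)), (np.int64(532), np.int64(244), np.int64(97)), (np.int64(536), np.int64(246), np.int64(86)), (np.int64(536), np.int64(248), np.int64(85)), (np.int64(536), np.int64(25
[... 778 characters left out ...]
p.int64(542), np.int64(249), np.int64(88)), (np.int64(532), np.int64(250), np.int64(110)), (np.int64(531), np.int64(251), np.int64(112)), (np.int64(531), np.int64(253), np.int64(111)), (np.int64(506), np.int64(250), np.int64(169))]
250 [(np.int64(507), np.int64(242), np.int64(176)), (np.int64(508), np.int64(243), np.int64(174)), (np.int64(531), np.int64(245), np.int64(125)), (np.int64(533), np.int64(247), np.int64(121)), (np.int64(549), np.int64(250), np.int64(87)), (np.int64(533), np.int64(250), np.int64(121)), (np.int64(532), np.int64(251), np.int64(121)), (np.int64(508), np.int64(248), np.int64(173)), (np.int64(506), np.int64(249), np.int64(176))]
293.29982990915016 0.00041737623853814807
```

The pads pass through the ball: the wrist depth shows them nearly shut inside it, with no grip force. I'll push on the steel arm lower down instead, with the tips at 36 mm.

```bash
python3 -m handwheel '[0,0,30,0,0, 0,0,20,0,0, -23,-2.1,0,0,0, 0,0,-30,0,0, 0,0,-30,0,0, 0,0,-10,0,0, 0,0,0,0,0]'| grep -E "pos|force"
python3 -m handwheel '[8,0.7,0,0,0, 8,0.7,0,0,0, 6,0.6,0,0,0, 0,0,0,0,0]'| grep -E "pos|force"
python3 -m handwheel '[3,0.3,0,0,0, 3,0.3,0,0,0, 3,0.3,0,0,0, 0,0,0,0,0]'| grep -E "pos|force"
python3 - <<'E'
from h import *
p,d,c=shot("wrist");W=pts(d,c);print(np.round(W[190:250:6,321]*1000))
E
```

```text
tool_pos: [0.5182, 0.2476, 0.0487]
contact_force: [0.3, -0.0, 0.2]
grip_force: 0.0
tool_pos: [0.543, 0.2501, 0.0507]
contact_force: [-0.2, -0.1, -0.4]
grip_force: 0.0
tool_pos: [0.5506, 0.2508, 0.0499]
contact_force: [0.3, -0.4, -0.1]
grip_force: 0.1
[[536. 250.   1.]
 [537. 250.  15.]
 [539. 250.  26.]
 [543. 250.  26.]
 [548. 251.  25.]
 [554. 251.  24.]
 [558. 252.  26.]
 [541. 250.  77.]
 [541. 250.  86.]
 [541. 250.  95.]]
```

The ball has left its old place, so the arm is being pushed. Continuing.

```bash
python3 -m handwheel '[3,0.3,0,0,0, 3,0.3,0,0,0, 3,0.3,0,0,0, 0,0,0,0,0]'| grep -E "pos|force"
python3 -m handwheel '[2,0.2,0,0,0, 0,0,0,0,0]'| grep -E "contact|pos"
python3 -m handwheel '[2,0.2,0,0,0, 0,0,0,0,0]'| grep -E "contact|pos"
python3 -m handwheel '[2,0.2,0,0,0, 0,0,0,0,0]'| grep -E "contact|pos"
```

```text
tool_pos: [0.5597, 0.2517, 0.0499]
contact_force: [1.0, -0.4, -1.0]
grip_force: 0.0
tool_pos: [0.5613, 0.2519, 0.0499]
contact_force: [0.0, -0.5, 0.9]
tool_pos: [0.5633, 0.2521, 0.0499]
contact_force: [-0.4, -0.2, 0.2]
tool_pos: [0.5653, 0.2523, 0.0499]
contact_force: [-0.5, -0.1, 0.2]
```

```bash
for i in 1; do python3 -m handwheel '[2,0.2,0,0,0, 0,0,0,0,0]'| grep -E "contact|pos"
python3 -m handwheel '[2,0.2,0,0,0, 0,0,0,0,0]'| grep -E "contact|pos"; done
python3 - <<'E'
from h import *
p,d,c=shot("wrist");W=pts(d,c)*1000;cv2.imwrite("pics/w2.png",p)
p2,d2,c2=shot("scene");W2=pts(d2,c2)*1000
for n,q,w in(("wrist",p,W),("scene",p2,W2)):
    m=(w[...,2]>55)&(w[...,2]<95)&(abs(w[...,1]-253)<35)&(w[...,0]>515)&(w[...,0]<640)
    print(n,m.sum(), np.round(np.nanpercentile(w[m],[2,50,98],axis=0)) if m.any() else '')
E
```

```text
tool_pos: [0.5672, 0.2525, 0.0498]
contact_force: [-0.5, -0.4, -1.1]
tool_pos: [0.5693, 0.2528, 0.0499]
contact_force: [-1.1, -0.6, 0.0]
wrist 375 [[557. 240.  76.]
 [559. 251.  84.]
 [598. 262.  95.]]
scene 66 [[580. 241.  57.]
 [595. 248.  84.]
 [607. 262.  92.]]
```

View pics/w2.png

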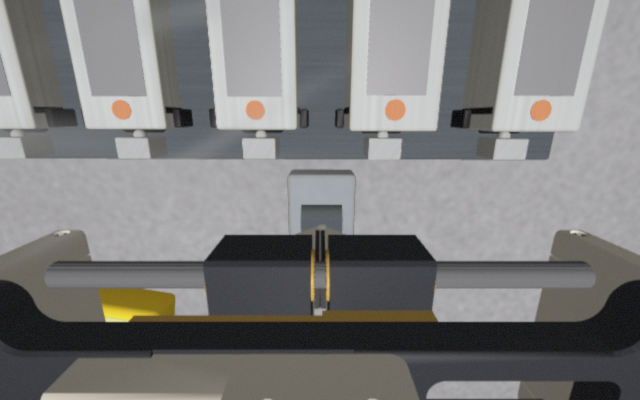

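The wrist view shows the lever block at (321,190) with no ball on its dock side. The scene depth puts the ball at about x 595. A few more small steps to the stop.

```bash
python3 -m handwheel '[2,0.2,0,0,0, 0,0,0,0,0]'| grep -E "contact|pos"
python3 -m handwheel '[2,0.2,0,0,0, 0,0,0,0,0]'| grep -E "contact|pos"
python3 -m handwheel '[1,0.1,0,0,0, 0,0,0,0,0]'| grep -E "contact|pos"
python3 -m handwheel '[1,0.1,0,0,0, 0,0,0,0,0]'| grep -E "contact|pos"
```

```text
tool_pos: [0.5713, 0.2529, 0.0499]
contact_force: [-0.8, -0.6, -0.8]
tool_pos: [0.5733, 0.2532, 0.0499]
contact_force: [-0.9, 0.1, -0.4]
tool_pos: [0.5742, 0.2532, 0.0499]
contact_force: [-0.6, -0.2, -1.8]
tool_pos: [0.5752, 0.2533, 0.0499]
contact_force: [-0.3, 0.3, -0.4]
```

```bash
python3 -m handwheel '[-12,-1.1,0,0,0, 0,0,30,0,0, 0,0,40,0,0, 0,0,40,0,0, -28,28,0,0,0.7, -28,29,0,0,0.7, -28,29,0,0,0.7, -28,29,0,0,0.7]' 50| grep -E "pos|force"
python3 -m handwheel '[0,0,0,0,0.7, 0,0,0,0,0.7]'| grep -E "pos|open"
python3 - <<'E'
from h import *
for n in("top","scene"):
    p,d,c=shot(n);w=pts(d,c)*1000
    m=(w[...,2]>55)&(w[...,2]<95)&(abs(w[...,1]-253)<22)&(w[...,0]>515)&(w[...,0]<640)
    print(n,m.sum(), np.round(np.nanpercentile(w[m],[2,50,98],axis=0)) if m.any() else '')
E
```

```text
tool_pos: [0.4505, 0.3683, 0.1606]
contact_force: [1.2, 0.8, 0.5]
grip_force: 0.0
tool_pos: [0.4511, 0.3679, 0.1605]
opening: 0.0436
top 103 [[582. 244.  56.]
 [593. 254.  83.]
 [607. 265.  90.]]
scene 68 [[586. 240.  56.]
 [601. 249.  81.]
 [612. 261.  89.]]
```

```bash
cat > ball.py <<'E'
from h import *
from scipy.optimize import least_squares
def fit(w,x0):
    m=(w[...,2]>68)&(w[...,2]<97)&(np.hypot(w[...,0]-x0[0],w[...,1]-x0[1])<20)
    q=w[m]; r=least_squares(lambda c:np.linalg.norm(q-c,axis=1)-13,x0,loss='soft_l1'); return len(q),np.round(r.x,1),round(r.cost/len(q),2)
E
python3 - <<'E'
from ball import *
print("on ",fit(np.load("top0.npz")['W']*1000,[541,250,75]),fit(np.load("scene0.npz")['W']*1000,[541,250,75]))
for n in("top","scene"):
    p,d,c=shot(n);print(n,fit(pts(d,c)*1000,[596,256,75]))
E
```

```text
on  (94, array([542.3, 251.1,  74.8]), np.float64(0.61)) (57, array([545.6, 248.1,  74.1]), np.float64(0.93))
top (89, array([596.8, 255.6,  75.8]), np.float64(0.64))
scene (59, array([599.2, 254. ,  75.2]), np.float64(0.88))
```

The ball has travelled about 54 of 57 mm, which is not clearly at the stop, so I'll push again.

```bash
python3 -m handwheel '[28,-28,0,0,0, 28,-28.5,0,0,0, 28,-29,0,0,0, 28,-29,0,0,0, 0,0,-40,0,0, 0,0,-40,0,0, 0,0,-30,0,0, 0,0,0,0,0]'| grep -E "pos|contact|open"
python3 -m handwheel '[4,0.4,0,0,0, 4,0.4,0,0,0, 3,0.3,0,0,0, 0,0,0,0,0]'| grep -E "contact|pos"
python3 -m handwheel '[2,0.2,0,0,0, 0,0,0,0,0, 0,0,0,0,0]'| grep -E "contact|pos"
python3 -m handwheel '[1,0.1,0,0,0, 0,0,0,0,0, 0,0,0,0,0]'| grep -E "contact|pos"
```

```text
tool_pos: [0.5607, 0.2504, 0.0453]
contact_force: [-0.4, -0.3, -0.6]
opening: 0.0049
tool_pos: [0.5754, 0.2541, 0.0515]
contact_force: [-0.8, -0.1, -0.6]
tool_pos: [0.5761, 0.2541, 0.0501]
contact_force: [-0.6, 0.2, -1.5]
tool_pos: [0.577, 0.2541, 0.0499]
contact_force: [-0.4, -0.3, 1.0]
```

```bash
python3 -m handwheel '[1,0.1,0,0,0, 0,0,0,0,0, 0,0,0,0,0]'| grep -E "contact|pos"
python3 -m handwheel '[1,0.1,0,0,0, 0,0,0,0,0, 0,0,0,0,0]'| grep -E "contact|pos"
python3 -m handwheel '[1,0.1,0,0,0, 0,0,0,0,0, 0,0,0,0,0]'| grep -E "contact|pos"
```

```text
tool_pos: [0.5776, 0.2542, 0.0498]
contact_force: [-3.3, -0.2, 1.0]
tool_pos: [0.5778, 0.2542, 0.0497]
contact_force: [-6.1, -0.4, 3.2]
tool_pos: [0.5779, 0.2542, 0.0496]
contact_force: [-7.9, -1.6, 4.5]
```

The end stop is reached (about 8 N), so the lever is fully over. Next is the first tall case.

```bash
python3 -m handwheel '[-12,-1.1,0,0,0, 0,0,30,0,0, 0,0,40,0,0, 0,0,40,0,0, -30,28,0,0,0.7, -30,29,0,0,0.7, -31,29,0,0,0.7, -31,29,0,0,0.7]' 50| grep -E "pos|force"
python3 -m handwheel '[0,0,0,0,0.7, 0,0,0,0,0.7, 0,0,0,0,0.7, 0,0,0,0,0.7]'| grep -E "pos|rot|open"
python3 - <<'E'
from ball import *
for n in("top","scene"):
    p,d,c=shot(n);w=pts(d,c)*1000;print(n,fit(w,[596,256,75]))
# case 1 centre, refined dock pose and tray with wrist depth
p,d,c=shot("wrist");w=pts(d,c);H=w[...,2]*1000
for y0 in (368,285,201):
    for h in (56,40):
        m=(abs(H-h)<4)&(abs(w[...,1]*1000-y0)<40)&(w[...,0]>.38)&(w[...,0]<.53)
        m=cv2.morphologyEx(m.astype(np.uint8),cv2.MORPH_OPEN,np.ones((7,7)))>0
        if m.sum()>500: print(y0,h,rect(w,m),m.sum())
print(robot.observe()['tool_pos'])
E
```

```text
tool_pos: [0.4458, 0.3694, 0.1604]
contact_force: [0.7, 1.3, 0.1]
grip_force: 0.0
tool_pos: [0.4473, 0.3675, 0.1599]
tool_rot: [3.142, 0.001, -3.047]
opening: 0.06
top (95, array([598.9, 256.2,  74.5]), np.float64(0.52))
scene (58, array([602. , 254.8,  73.6]), np.float64(0.98))
368 56 [445.8 368.1  94.9  52.1   5.3  56.6] 4671
285 56 [453.8 284.5  95.   52.1   5.2  56.5] 4549
201 40 [461.1 201.3  94.9  53.1   5.1  40.5] 4346
[0.44688787 0.36760471 0.15983348]
```

Lever off is confirmed: the ball is at x 599 against 542 when on. Pulling case c1.

```bash
python3 -m handwheel '[-2,0.6,-35,0,0.7, 0,0,-40,0,0.7, 0,0,-30,0,0.7, 0,0,-15,0,0.7, 0,0,-7,0,0.7, 0,0,0,0,0.7]' 50| grep -E "pos|contact|open"
python3 -m handwheel '[0,0,0,0,0, 0,0,0,0,0, 0,0,0,0,0, 0,0,0,0,0, 0,0,0,0,0]' | grep -E "pos|force|open"
python3 -m handwheel '[0,0,2,0,0, 0,0,3,0,0, 0,0,3,0,0, 0,0,4,0,0, 0,0,6,0,0, 0,0,10,0,0, 0,0,10,0,0, 0,0,0,0,0]' | grep -E "pos|force|open"
```

```text
tool_pos: [0.4441, 0.3684, 0.0323]
contact_force: [-0.2, 1.5, 0.5]
opening: 0.0641
tool_pos: [0.4442, 0.369, 0.0333]
contact_force: [1.0, 0.3, 0.5]
opening: 0.0286
grip_force: 0.0
tool_pos: [0.4451, 0.3696, 0.073]
contact_force: [0.5, -0.1, -0.0]
opening: 0.0005
grip_force: 0.0
```

The fingers shut on nothing above the case, as they did above the ball. The real fingertips seem to end about 40 mm higher than stated, so I'll measure them.

```bash
python3 -m handwheel '[0,0,35,0,0, 0,0,35,0,0, 0,0,0,0,0.3, 0,0,0,0,0.3, 0,0,0,0,0.3]' | grep -E "pos|open"
python3 - <<'E'
from h import *
t=robot.observe()['tool_pos']*1000; print(t)
p,d,c=shot("wrist");w=pts(d,c)*1000
H=w[...,2]
m=(H>62)&(np.hypot(w[...,0]-t[0],w[...,1]-t[1])<45)
q=w[m]; k=np.argsort(q[:,2])[:400]
for a in range(0,400,40): print(np.round(q[k[a]]-t,1), np.argwhere(m)[k[a]])
p2,d2,c2=shot("scene");w2=pts(d2,c2)*1000
m=(w2[...,2]>62)&(np.hypot(w2[...,0]-t[0],w2[...,1]-t[1])<45); q=w2[m]-t; k=np.argsort(q[:,2])[::15][:8]; print(np.round(q[k]))
cv2.imwrite("pics/sc2.png",cv2.resize(p2[40:190,300:460],None,fx=4,fy=4))
E
```

```text
tool_pos: [0.4434, 0.3684, 0.1398]
opening: 0.0196
[443.38939844 368.43640072 139.78054669]
[-9.7  8.5 23.9] [230 337]
[ -9.8 -14.5  28.1] [229 297]
[-10.1   8.8  29.3] [233 338]
[-12.2  12.4  30.4] [231 345]
[-12.   12.3  31.4] [232 345]
[ 4.2  9.6 32.8] [259 337]
[-12.8  15.9  34.1] [233 352]
[ -8.8 -23.7  35.1] [234 279]
[ -9.2 -18.7  36.4] [235 288]
[ -7.3 -13.   37.5] [240 298]
[[-18. -14. -77.]
 [ 15. -19.  37.]
 [ 39. -19.  96.]
 [ 26.   3. 103.]
 [ 26.   8. 106.]
 [ 26. -28. 110.]
 [ 25. -17. 112.]
 [ 26. -23. 114.]]
```

View pics/sc2.png

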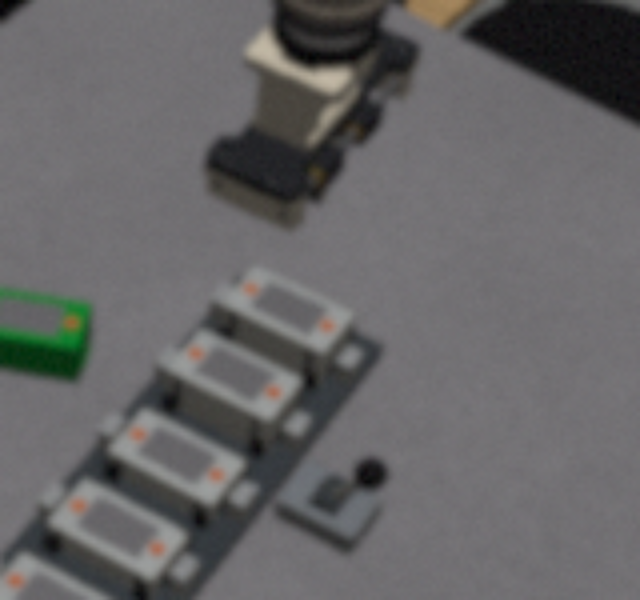

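The crop shows the fingertips ending well above where the reported TCP implies: they are 24 to 28 mm above it, not 14 mm below. So the tool's real height is about 39 mm more than reported, and I'll grasp with TCP z near -4.

```bash
python3 -m handwheel '[1.5,0,-35,0,0.7, 0,0,-30,0,0.7, 0,0,-20,0,0.7, 0,0,-10,0,0.7, 0,0,0,0,0.7, 0,0,0,0,0.7, 0,0,0,0,0.7]' 50| grep -E "pos|contact|open"
python3 - <<'E'
from h import *
t=robot.observe()['tool_pos']*1000; print(t)
p,d,c=shot("wrist");w=pts(d,c)*1000
m=(w[...,2]>t[2]+22)&(w[...,2]<t[2]+36)&(np.hypot(w[...,0]-t[0],w[...,1]-t[1])<75)
q=w[m]-t
for s in(1,-1):
    r=q[q[:,1]*s>0]; 
    if len(r): print(s,len(r),np.round(np.percentile(r,[2,50,98],axis=0),1))
cv2.imwrite("pics/w3.png",p)
E
```

```text
tool_pos: [0.4464, 0.3694, 0.0471]
contact_force: [-0.3, 0.4, -0.3]
opening: 0.0643
[446.35983273 369.40108012  47.13578   ]
1 244 [[-15.3  30.2  25.4]
 [-12.6  31.7  31.6]
 [  3.8  41.8  35.7]]
-1 248 [[ -7.9 -45.9  25.1]
 [ -6.1 -34.8  31.6]
 [  9.9 -32.1  35.9]]
```

View pics/w3.png

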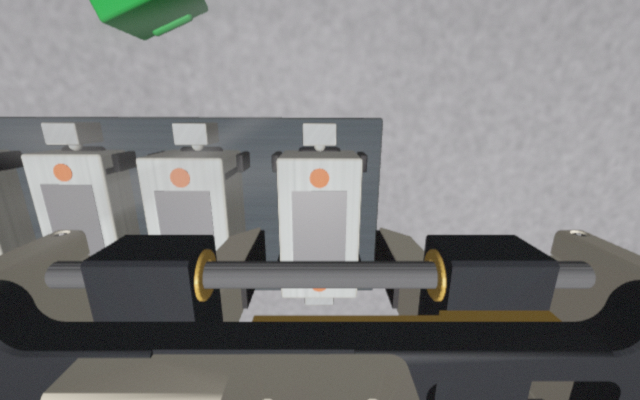

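The wrist view shows the fingers on either side of the case (inner edges about (245,270) and (395,270)) and above the gaps. Going down.

```bash
python3 -m handwheel '[-1.4,-0.2,-15,0,0.7, 0,0,-15,0,0.7, 0,0,-10,0,0.7, 0,0,-7,0,0.7, 0,0,-4,0,0.7, 0,0,0,0,0.7]' 50| grep -E "pos|contact|open"
python3 -m handwheel '[0,0,0,0,0.3, 0,0,0,0,0.3, 0,0,0,0,0.3, 0,0,0,0,0.3, 0,0,0,0,0.3]' | grep -E "pos|force|open"
```

```text
tool_pos: [0.4442, 0.3687, -0.0052]
contact_force: [0.1, -0.8, -0.6]
opening: 0.0644
tool_pos: [0.4445, 0.3689, -0.0046]
contact_force: [0.5, -0.2, 2.7]
opening: 0.0514
grip_force: 50.0
```

Gripped: opening 51.4 mm, force 50 N. Now pulling straight up.

```bash
python3 -m handwheel '[0,0,2,0,0.3, 0,0,3,0,0.3, 0,0,3,0,0.3, 0,0,4,0,0.3, 0,0,6,0,0.3, 0,0,10,0,0.3, 0,0,12,0,0.3, 0,0,0,0,0.3]' | grep -E "pos|force|open"
python3 -m handwheel '[0,0,30,0,0.3, 0,0,40,0,0.3, 0,0,20,0,0.3, 0,0,0,0,0.3]' | grep -E "pos|force|open"
```

```text
tool_pos: [0.4454, 0.3696, 0.0376]
contact_force: [1.8, 0.2, -4.5]
opening: 0.052
grip_force: 50.0
tool_pos: [0.4459, 0.3699, 0.1285]
contact_force: [1.2, -0.2, -6.0]
opening: 0.0515
grip_force: 50.0
```

```bash
python3 -m handwheel '[0,-25,0,0,0.3, 3,-35,0,0,0.3, 4,-40,0,0,0.3, 4,-40,0,0,0.3, 4,-40,0,0,0.3, 4,-40,0,0,0.3, 4,-40,0,0,0.3, 4,-40,0,0,0.3]' | grep -E "pos|grip|open"
python3 -m handwheel '[4,-40,0,0,0.3, 4,-40,0,0,0.3, 4,-40,0,0,0.3, 4,-40,0,0,0.3, 4,-40,0,0,0.3, 4,-40,0,0,0.3, 4,-40,0,0,0.3, 4,-30,0,0,0.3]' | grep -E "pos|grip|open"
python3 -m handwheel '[0,-10,0,0,0.3, 0,0,0,0,0.3, 0,0,0,0,0.3]' | grep -E "pos|rot|grip|open"
python3 - <<'E'
from h import *
p,d,c=shot("wrist");w=pts(d,c);H=w[...,2]*1000;X=w[...,0]*1000;Y=w[...,1]*1000;g=p.astype(int).sum(2)
near=(np.hypot(X-505,Y+358)<125)
op=lambda m:cv2.morphologyEx(m.astype(np.uint8),cv2.MORPH_OPEN,np.ones((5,5)))>0
m=op(near&(H>4)&(H<20)); print("wrist tray",rect(w,m),m.sum())
m=op(near&(H>4)&(H<20)&(g<130)); print("wrist pad",rect(w,m),m.sum())
cv2.imwrite("pics/w4.png",p)
p,d,c=shot("top");w=pts(d,c);print(np.linalg.norm(np.array(c['world_to_cam'])[:3,3]))
E
```

```text
tool_pos: [0.4701, 0.0672, 0.1235]
opening: 0.0516
grip_force: 50.0
tool_pos: [0.5022, -0.2433, 0.1231]
opening: 0.0515
grip_force: 50.0
tool_pos: [0.5024, -0.2499, 0.1238]
tool_rot: [3.139, -0.002, -3.045]
opening: 0.0518
grip_force: 50.0
wrist tray [ 497.6 -361.7  147.8  130.5   12.6    8.9] 15844
wrist pad [ 0.  0.  0.  0.  0. nan] 0
1.2087687513636187
  return _methods._mean(a, axis=axis, dtype=dtype,
  ret = ret.dtype.type(ret / rcount)
```

View pics/w4.png

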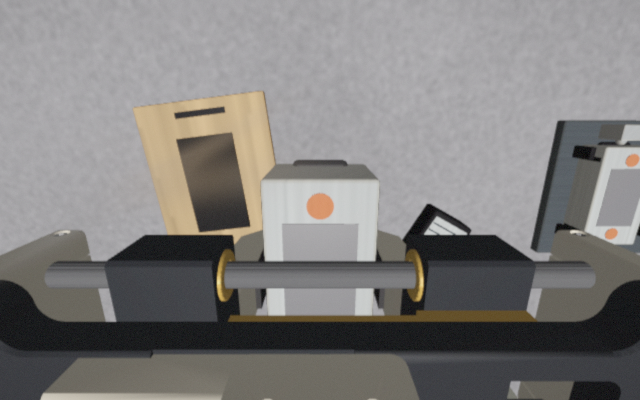

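The wrist view shows the whole pad at (214,183) on the tray. I'll cast its outline onto the z = 12 mm plane, and do the same in the first top picture.

```bash
cat >> h.py <<'E'
def plane(c,uv,z):
    T=np.linalg.inv(np.array(c['world_to_cam'])); uv=np.asarray(uv,float).reshape(-1,2)
    r=np.c_[(uv[:,0]-c['cx'])/c['fx'],(uv[:,1]-c['cy'])/c['fy'],np.ones(len(uv))]@T[:3,:3].T
    o=T[:3,3]; return (o+r*((z/1000-o[2])/r[:,2])[:,None])*1000
def crect(c,m,z):
    k=max(cv2.findContours(m.astype(np.uint8),cv2.RETR_EXTERNAL,cv2.CHAIN_APPROX_NONE)[0],key=cv2.contourArea)
    q=plane(c,k.reshape(-1,2),z)[:,:2].astype(np.float32)
    (x,y),(a,b),t=cv2.minAreaRect(q)
    if a<b:a,b,t=b,a,t+90
    return np.round([x,y,a,b,(t+90)%180-90],1)
E
python3 - <<'E'
from h import *
p=cv2.imread("pics/w4.png");c=eyes.calibration("wrist");g=p.max(2).astype(int)
box=np.zeros(g.shape,bool);box[125:237,165:262]=1
for t in(70,90,110):print("wrist pad",crect(c,box&(g<t),12))
hsv=cv2.cvtColor(p,cv2.COLOR_BGR2HSV)
p=np.load("top0.npz")['p'];c=eyes.calibration("top");g=p.max(2).astype(int)
box=np.zeros(g.shape,bool);box[186:236,449:488]=1
for t in(60,80,100):print("top pad",crect(c,box&(g<t),12))
s=cv2.cvtColor(p,cv2.COLOR_BGR2HSV)
box[:]=0;box[160:260,425:515]=1
print("top tray",crect(c,cv2.morphologyEx((box&(s[...,1]>60)).astype(np.uint8),cv2.MORPH_CLOSE,np.ones((9,9))),8))
E
```

```text
wrist pad [ 540.5 -351.6   54.1   32.5  -77.2]
wrist pad [ 534.1 -353.    54.8   46.3  -77.3]
wrist pad [ 508.8 -358.7   98.7   55.5   12.6]
top pad [ 506.6 -358.3   95.    51.6   12.1]
top pad [ 506.3 -358.2   96.8   53.4   12.4]
top pad [ 506.5 -358.3   99.2   55.7   12.4]
top tray [ 506.  -357.9  167.7  128.3   12.5]
```

Pad at (507, -358.4), yaw 12.5°. Placing the first case there.

```bash
python3 -m handwheel '[1,-25,0,0.03,0.3, 1,-30,0,0.03,0.3, 1,-28,0,0.03,0.3, 1.1,-24.8,0,0.031,0.3, 0,0,-20,0,0.3, 0,0,-30,0,0.3, 0,0,-30,0,0.3, 0,0,-25,0,0.3]' | grep -E "pos|grip|open"
python3 -m handwheel '[0,0,-10,0,0.3, 0,0,0,0,0.3, 0,0,0,0,0.3]' | grep -E "pos|rot|force|open"
```

```text
tool_pos: [0.5072, -0.3573, 0.0184]
opening: 0.0518
grip_force: 50.0
tool_pos: [0.5082, -0.3592, 0.0112]
tool_rot: [-3.14, 0.001, -2.924]
contact_force: [0.2, 0.1, -6.0]
opening: 0.0519
grip_force: 50.0
```

```bash
python3 -m handwheel '[-1.7,1.5,-8,0,0.3, 0,0,-5,0,0.3, 0,0,0,0,0.3, 0,0,0,0,0.3]' | grep -E "pos|contact"
python3 -m handwheel '[0,0,-1,0,0.3, 0,0,0,0,0.3]' | grep -E "pos|contact"
python3 -m handwheel '[0,0,-1,0,0.3, 0,0,0,0,0.3]' | grep -E "pos|contact"
```

```text
tool_pos: [0.5056, -0.3576, -0.003]
contact_force: [-0.4, 0.3, -5.3]
tool_pos: [0.5056, -0.3577, -0.004]
contact_force: [-0.4, -0.1, -5.8]
tool_pos: [0.5058, -0.3578, -0.0044]
contact_force: [-2.0, 1.2, 0.7]
```

It has touched down. Releasing and going back for the second tall case.

```bash
python3 -m handwheel '[0,0,0,0,0.7, 0,0,0,0,0.7, 0,0,0,0,0.7, 0,0,20,0,0.7, 0,0,40,0,0.7, 0,0,40,0,0.7, 0,0,30,0,0.7, 0,0,0,0,0.7]' | grep -E "pos|open"
python3 -m handwheel '[0,40,0,-0.03,0.7, -3,40,0,-0.03,0.7, -3,40,0,-0.03,0.7, -3,40,0,-0.031,0.7, -4,40,0,0,0.7, -4,40,0,0,0.7, -4,40,0,0,0.7, -4,40,0,0,0.7]' | grep -E "pos|open"
python3 - <<'E'
from h import *
p,d,c=shot("top");w=pts(d,c);H=w[...,2]*1000;X=w[...,0]*1000;Y=w[...,1]*1000
m=(np.hypot(X-507,Y+358)<75)&(abs(H-56)<5);m=cv2.morphologyEx(m.astype(np.uint8),cv2.MORPH_OPEN,np.ones((3,3)))>0
print(rect(w,m),crect(c,m,56))
E
```

```text
tool_pos: [0.5079, -0.3596, 0.1304]
opening: 0.064
tool_pos: [0.4799, -0.036, 0.1244]
opening: 0.0641
[ 505.  -357.5   95.6   53.9   12.5   55.5] [ 504.5 -356.8   95.6   52.6   12.3]
```

```bash
python3 -m handwheel '[-4,40,0,0,0.7, -4,40,0,0,0.7, -4,40,0,0,0.7, -4,40,0,0,0.7, -4,40,0,0,0.7, -4,40,0,0,0.7, -3,40,0,0,0.7, 0,30,0,0,0.7]' | grep -E "pos"
python3 -m handwheel '[0,0,-30,0,0.7, 0,0,-30,0,0.7, 0,0,-12,0,0.7, 0,0,0,0,0.7, 0,0,0,0,0.7]' | grep -E "pos|rot|open"
```

```text
tool_pos: [0.4528, 0.2744, 0.1243]
tool_pos: [0.4542, 0.2723, 0.0535]
tool_rot: [3.141, 0.001, -3.046]
opening: 0.0644
```

```bash
python3 -m handwheel '[-1.9,13,0,0,0.7, 0,0,0,0,0.7, 0,0,-15,0,0.7, 0,0,-15,0,0.7, 0,0,-15,0,0.7, 0,0,-8,0,0.7, 0,0,-5,0,0.7, 0,0,0,0,0.7]' 50| grep -E "pos|contact|open"
python3 -m handwheel '[0,0,0,0,0.3, 0,0,0,0,0.3, 0,0,0,0,0.3, 0,0,0,0,0.3, 0,0,0,0,0.3]' | grep -E "pos|force|open"
python3 -m handwheel '[0,0,2,0,0.3, 0,0,3,0,0.3, 0,0,3,0,0.3, 0,0,4,0,0.3, 0,0,6,0,0.3, 0,0,10,0,0.3, 0,0,12,0,0.3, 0,0,0,0,0.3]' | grep -E "pos|force|open"
```

```text
tool_pos: [0.4517, 0.2855, -0.0051]
contact_force: [0.4, 0.1, 0.3]
opening: 0.0643
tool_pos: [0.4522, 0.2856, -0.0044]
contact_force: [-0.9, -0.2, 5.8]
opening: 0.052
grip_force: 50.0
tool_pos: [0.4529, 0.286, 0.0372]
contact_force: [0.2, 0.6, -2.7]
opening: 0.0517
grip_force: 50.0
```

```bash
python3 -m handwheel '[0,0,30,0,0.3, 0,0,40,0,0.3, 0,0,30,0,0.3, 3,-25,0,0,0.3, 3,-40,0,0,0.3, 3,-40,0,0,0.3, 3,-40,0,0,0.3, 3,-40,0,0,0.3]' | grep -E "pos|grip|open"
python3 -m handwheel '[3,-40,0,0,0.3, 3,-40,0,0,0.3, 3,-40,0,0,0.3, 3,-40,0,0,0.3, 3,-40,0,0,0.3, 3,-40,0,0,0.3, 3,-40,0,0,0.3, 3,-40,0,0,0.3]' | grep -E "pos|grip|open"
python3 -m handwheel '[3,-40,0,0.04,0.3, 3,-40,0,0.04,0.3, 3,-30,0,0.041,0.3, 5,-25,0,0,0.3, 0,0,0,0,0.3, 0,0,0,0,0.3]' | grep -E "pos|rot|force|open"
```

```text
tool_pos: [0.4664, 0.099, 0.1352]
opening: 0.0514
grip_force: 50.0
tool_pos: [0.4904, -0.2212, 0.1351]
opening: 0.0514
grip_force: 50.0
tool_pos: [0.5042, -0.3545, 0.1344]
tool_rot: [3.14, -0.001, -2.925]
contact_force: [-0.0, 0.8, -3.7]
opening: 0.0518
grip_force: 50.0
```

```bash
python3 -m handwheel '[1.6,-3.3,-20,0,0.3, 0,0,-30,0,0.3, 0,0,-25,0,0.3, 0,0,-14,0,0.3, 0,0,0,0,0.3, 0,0,0,0,0.3]' | grep -E "pos|force|open"
python3 - <<'E'
from h import *
p,d,c=shot("wrist");w=pts(d,c)*1000;cv2.imwrite("pics/w5.png",p)
E
```

```text
tool_pos: [0.5068, -0.3578, 0.0469]
contact_force: [-0.1, 0.7, -3.5]
opening: 0.0514
grip_force: 50.0
```

```bash
python3 -m handwheel '[-1,0,-4,0,0.3, 0,0,-2,0,0.3, 0,0,0,0,0.3, 0,0,0,0,0.3]' | grep -E "pos|contact"
python3 -m handwheel '[0,0,-1,0,0.3, 0,0,0,0,0.3, 0,0,0,0,0.3]' | grep -E "pos|contact"
python3 -m handwheel '[0,0,-0.6,0,0.3, 0,0,0,0,0.3, 0,0,0,0,0.3]' | grep -E "pos|contact"
```

```text
tool_pos: [0.5053, -0.358, 0.0401]
contact_force: [-0.9, -0.1, -2.6]
tool_pos: [0.5055, -0.3581, 0.0396]
contact_force: [-1.7, 0.6, 2.6]
tool_pos: [0.5055, -0.3581, 0.0396]
contact_force: [-3.0, 1.9, 7.2]
```

```bash
python3 -m handwheel '[0,0,0,0,0.7, 0,0,0,0,0.7, 0,0,0,0,0.7, 0,0,20,0,0.7, 0,0,40,0,0.7, 0,0,30,0,0.7, 0,20,0,0,0.7, 0,40,0,-0.04,0.7]' | grep -E "pos|open"
python3 -m handwheel '[-4,40,0,-0.04,0.7, -4,40,0,-0.041,0.7, -3,40,0,0,0.7, -3,40,0,0,0.7, -3,40,0,0,0.7, -3,40,0,0,0.7, -3,40,0,0,0.7, -3,40,0,0,0.7]' | grep -E "pos|open"
python3 -m handwheel '[-4,40,0,0,0.7, -4,40,0,0,0.7, -4,40,0,0,0.7, -4,40,0,0,0.7, -4,20,-30,0,0.7, 0,0,-30,0,0.7, 0,0,0,0,0.7, 0,0,0,0,0.7]' | grep -E "pos|rot|open"
python3 - <<'E'
from h import *
p,d,c=shot("top");w=pts(d,c);H=w[...,2]*1000;X=w[...,0]*1000;Y=w[...,1]*1000
m=(np.hypot(X-507,Y+358)<75)&(abs(H-100)<5);m=cv2.morphologyEx(m.astype(np.uint8),cv2.MORPH_OPEN,np.ones((3,3)))>0
print(rect(w,m),crect(c,m,100))
E
```

```text
tool_pos: [0.5058, -0.2999, 0.1293]
opening: 0.0646
tool_pos: [0.4791, 0.0237, 0.1284]
opening: 0.0641
tool_pos: [0.4594, 0.202, 0.0686]
tool_rot: [-3.141, -0.001, -3.045]
opening: 0.0645
[ 505.  -357.8   95.8   52.8   11.8   99.6] [ 504.6 -356.9   95.8   52.6   12.2]
```

Two tall cases are aligned within half a millimetre. Next is flat c3.

```bash
python3 -m handwheel '[0.5,-0.4,-20,0,0.7, 0,0,-20,0,0.7, 0,0,-15,0,0.7, 0,0,-12,0,0.7, 0,0,-6,0,0.7, 0,0,-3,0,0.7, 0,0,0,0,0.7, 0,0,0,0,0.7]' 50| grep -E "pos|contact|open"
python3 -m handwheel '[0,0,0,0,0.3, 0,0,0,0,0.3, 0,0,0,0,0.3, 0,0,0,0,0.3, 0,0,0,0,0.3]' | grep -E "pos|force|open"
python3 -m handwheel '[0,0,2,0,0.3, 0,0,3,0,0.3, 0,0,3,0,0.3, 0,0,4,0,0.3, 0,0,6,0,0.3, 0,0,10,0,0.3, 0,0,12,0,0.3, 0,0,0,0,0.3]' | grep -E "pos|force|open"
```

```text
tool_pos: [0.4603, 0.2018, -0.0071]
contact_force: [-0.0, 0.1, 0.2]
opening: 0.0641
tool_pos: [0.4601, 0.2018, -0.0073]
contact_force: [-1.5, 0.4, 5.5]
opening: 0.0518
grip_force: 50.0
tool_pos: [0.4611, 0.2021, 0.0345]
contact_force: [0.5, 0.2, -3.4]
opening: 0.0515
grip_force: 50.0
```

```bash
python3 -m handwheel '[0,0,30,0,0.3, 0,0,40,0,0.3, 0,0,30,0,0.3, 0,-25,0,0,0.3, 3,-40,0,0,0.3, 3,-40,0,0,0.3, 3,-40,0,0,0.3, 3,-40,0,0,0.3]' | grep -E "pos|grip|open"
python3 -m handwheel '[3,-40,0,0,0.3, 3,-40,0,0,0.3, 3,-40,0,0,0.3, 3,-40,0,0,0.3, 3,-40,0,0,0.3, 3,-40,0,0.04,0.3, 3,-40,0,0.04,0.3, 4,-40,0,0.041,0.3]' | grep -E "pos|grip|open"
python3 -m handwheel '[4,-30,0,0,0.3, 4,-25,0,0,0.3, 0,0,0,0,0.3, 0,0,0,0,0.3]' | grep -E "pos|rot|force|open"
```

```text
tool_pos: [0.4715, 0.0153, 0.1325]
opening: 0.0518
grip_force: 50.0
tool_pos: [0.4964, -0.3048, 0.1323]
opening: 0.0515
grip_force: 50.0
tool_pos: [0.5043, -0.3582, 0.1317]
tool_rot: [3.14, -0.001, -2.925]
contact_force: [-0.3, 0.3, -4.4]
opening: 0.0517
grip_force: 50.0
```

```bash
python3 -m handwheel '[1.3,0.2,-20,0,0.3, 0,0,-18,0,0.3, 0,0,-8,0,0.3, 0,0,-2,0,0.3, 0,0,0,0,0.3, 0,0,0,0,0.3]' | grep -E "pos|contact"
python3 -m handwheel '[0,0,-1.5,0,0.3, 0,0,0,0,0.3, 0,0,0,0,0.3]' | grep -E "pos|contact|open"
```

```text
tool_pos: [0.5066, -0.3583, 0.0854]
contact_force: [0.1, -0.8, -4.0]
tool_pos: [0.5061, -0.3582, 0.0831]
contact_force: [-0.3, 0.6, -3.3]
opening: 0.0518
```

```bash
python3 -m handwheel '[-0.5,0.2,-1.5,0,0.3, 0,0,0,0,0.3, 0,0,0,0,0.3]' | grep -E "pos|contact"
python3 -m handwheel '[0,0,-1,0,0.3, 0,0,0,0,0.3, 0,0,0,0,0.3]' | grep -E "pos|contact"
python3 -m handwheel '[0,0,-0.6,0,0.3, 0,0,0,0,0.3, 0,0,0,0,0.3]' | grep -E "pos|contact|open"
```

```text
tool_pos: [0.5055, -0.3579, 0.0812]
contact_force: [-0.5, 0.2, -3.4]
tool_pos: [0.5057, -0.358, 0.0808]
contact_force: [-1.2, 0.6, 1.0]
tool_pos: [0.5057, -0.358, 0.0807]
contact_force: [-3.2, 1.7, 4.7]
opening: 0.0515
```

```bash
python3 -m handwheel '[0,0,0,0,0.7, 0,0,0,0,0.7, 0,0,0,0,0.7, 0,0,20,0,0.7, 0,0,35,0,0.7, 0,20,0,0,0.7, 0,40,0,-0.04,0.7, -4,40,0,-0.04,0.7]' | grep -E "pos|open"
python3 -m handwheel '[-4,40,0,-0.041,0.7, -4,40,0,0,0.7, -4,40,0,0,0.7, -4,40,0,0,0.7, -4,40,0,0,0.7, -4,40,0,0,0.7, -4,40,0,0,0.7, -4,40,0,0,0.7]' | grep -E "pos|open"
python3 -m handwheel '[-3,40,0,0,0.7, -1,20,-20,0,0.7, 0,0,-30,0,0.7, 0,0,-15,0,0.7, 0,0,0,0,0.7, 0,0,0,0,0.7]' | grep -E "pos|rot|open"
python3 - <<'E'
from h import *
p,d,c=shot("top");w=pts(d,c);H=w[...,2]*1000;X=w[...,0]*1000;Y=w[...,1]*1000
op=lambda m:cv2.morphologyEx(m.astype(np.uint8),cv2.MORPH_OPEN,np.ones((3,3)))>0
m=op((np.hypot(X-507,Y+358)<75)&(abs(H-128)<5));print(rect(w,m),crect(c,m,128))
m=op((np.hypot(X-547,Y+125)<90)&(abs(H-28)<5));print("ctrl",rect(w,m))
E
```

```text
tool_pos: [0.5018, -0.2573, 0.1347]
opening: 0.0646
tool_pos: [0.4694, 0.0636, 0.1349]
opening: 0.064
tool_pos: [0.4659, 0.1221, 0.0701]
tool_rot: [3.142, 0.0, -3.045]
opening: 0.0641
[ 505.1 -357.9   95.5   53.7   12.3  127.6] [ 504.7 -356.7   95.7   53.    12.3]
ctrl [560.2 -84.4  70.1  45.5 -22.9  27.8]
```

The control unit has shifted to about (560, -84), so I'll measure it again when I need it. Next is c4.

```bash
python3 -m handwheel '[1.9,-4.1,-15,0,0.7, 0,0,-20,0,0.7, 0,0,-18,0,0.7, 0,0,-14,0,0.7, 0,0,-7,0,0.7, 0,0,-3,0,0.7, 0,0,0,0,0.7, 0,0,0,0,0.7]' 50| grep -E "pos|contact|open"
python3 -m handwheel '[0,0,0,0,0.3, 0,0,0,0,0.3, 0,0,0,0,0.3, 0,0,0,0,0.3, 0,0,0,0,0.3]' | grep -E "pos|force|open"
python3 -m handwheel '[0,0,2,0,0.3, 0,0,3,0,0.3, 0,0,3,0,0.3, 0,0,4,0,0.3, 0,0,6,0,0.3, 0,0,10,0,0.3, 0,0,12,0,0.3, 0,0,0,0,0.3]' | grep -E "pos|force|open"
```

```text
tool_pos: [0.4682, 0.118, -0.0065]
contact_force: [-0.5, 0.6, -0.7]
opening: 0.0642
tool_pos: [0.4678, 0.1181, -0.0068]
contact_force: [-0.2, -0.5, 5.3]
opening: 0.0518
grip_force: 50.0
tool_pos: [0.4687, 0.1182, 0.0347]
contact_force: [-0.2, 0.1, -2.7]
opening: 0.0517
grip_force: 50.0
```

```bash
python3 -m handwheel '[0,0,30,0,0.3, 0,0,40,0,0.3, 0,0,40,0,0.3, 0,0,18,0,0.3, 0,-25,0,0,0.3, 3,-40,0,0,0.3, 3,-40,0,0,0.3, 3,-40,0,0,0.3]' | grep -E "pos|grip|open"
python3 -m handwheel '[3,-40,0,0,0.3, 3,-40,0,0,0.3, 3,-40,0,0,0.3, 3,-40,0,0.04,0.3, 3,-40,0,0.04,0.3, 3,-40,0,0.041,0.3, 5,-40,0,0,0.3, 6,-35,0,0,0.3]' | grep -E "pos|grip|open"
python3 -m handwheel '[3,-15,0,0,0.3, 0,0,0,0,0.3, 0,0,0,0,0.3]' | grep -E "pos|rot|force|open"
```

```text
tool_pos: [0.4761, -0.0282, 0.1608]
opening: 0.0517
grip_force: 50.0
tool_pos: [0.505, -0.3439, 0.1604]
opening: 0.0515
grip_force: 50.0
tool_pos: [0.508, -0.3564, 0.1601]
tool_rot: [3.14, -0.001, -2.925]
contact_force: [0.2, -0.2, -3.1]
opening: 0.0515
grip_force: 50.0
```

```bash
python3 -m handwheel '[-2.3,-1.6,-20,0,0.3, 0,0,-16,0,0.3, 0,0,-8,0,0.3, 0,0,-2,0,0.3, 0,0,0,0,0.3, 0,0,0,0,0.3]' | grep -E "pos|contact"
python3 -m handwheel '[0,0,-2,0,0.3, 0,0,0,0,0.3, 0,0,0,0,0.3]' | grep -E "pos|contact|open"
```

```text
tool_pos: [0.5067, -0.3586, 0.1157]
contact_force: [-0.3, -0.1, -2.8]
tool_pos: [0.5062, -0.3586, 0.1129]
contact_force: [0.2, 0.5, -2.9]
opening: 0.0516
```

```bash
python3 -m handwheel '[-0.5,0.5,-2.7,0,0.3, 0,0,0,0,0.3, 0,0,0,0,0.3]' | grep -E "pos|contact"
python3 -m handwheel '[0,0,-1,0,0.3, 0,0,0,0,0.3, 0,0,0,0,0.3]' | grep -E "pos|contact"
python3 -m handwheel '[0,0,-0.6,0,0.3, 0,0,0,0,0.3, 0,0,0,0,0.3]' | grep -E "pos|contact|open"
```

```text
tool_pos: [0.5056, -0.358, 0.1099]
contact_force: [0.6, 0.3, -2.4]
tool_pos: [0.5058, -0.3582, 0.1092]
contact_force: [0.9, -0.4, -1.6]
tool_pos: [0.5059, -0.3582, 0.1092]
contact_force: [-1.8, 0.9, 5.3]
opening: 0.052
```

```bash
python3 -m handwheel '[0,0,0,0,0.7, 0,0,0,0,0.7, 0,0,0,0,0.7, 0,0,20,0,0.7, 0,0,35,0,0.7, 0,20,0,0,0.7, 0,40,0,-0.04,0.7, -4,40,0,-0.04,0.7]' | grep -E "pos|open"
python3 -m handwheel '[-4,40,0,-0.041,0.7, -4,40,0,0,0.7, -4,40,0,0,0.7, -4,40,0,0,0.7, -4,40,0,0,0.7, -3,40,0,0,0.7, -2,40,-20,0,0.7, -1,15,-30,0,0.7]' | grep -E "pos|open"
python3 -m handwheel '[0,0,-30,0,0.7, 0,0,-15,0,0.7, 0,0,0,0,0.7, 0,0,0,0,0.7]' | grep -E "pos|rot|open"
python3 - <<'E'
from h import *
p,d,c=shot("top");w=pts(d,c);H=w[...,2]*1000;X=w[...,0]*1000;Y=w[...,1]*1000
op=lambda m:cv2.morphologyEx(m.astype(np.uint8),cv2.MORPH_OPEN,np.ones((3,3)))>0
m=op((np.hypot(X-507,Y+358)<75)&(abs(H-156)<5));print(rect(w,m),crect(c,m,156))
E
```

```text
tool_pos: [0.5017, -0.2574, 0.1632]
opening: 0.0644
tool_pos: [0.4766, 0.0398, 0.1143]
opening: 0.0643
tool_pos: [0.476, 0.0368, 0.0687]
tool_rot: [3.142, 0.0, -3.045]
opening: 0.0643
[ 505.4 -358.    96.    53.4   12.6  155.6] [ 504.9 -356.7   95.9   53.2   12.3]
```

```bash
python3 -m handwheel '[-0.5,-2.5,-15,0,0.7, 0,0,-20,0,0.7, 0,0,-18,0,0.7, 0,0,-13,0,0.7, 0,0,-7,0,0.7, 0,0,-3,0,0.7, 0,0,0,0,0.7, 0,0,0,0,0.7]' 50| grep -E "pos|contact|open"
python3 -m handwheel '[0,0,0,0,0.3, 0,0,0,0,0.3, 0,0,0,0,0.3, 0,0,0,0,0.3, 0,0,0,0,0.3]' | grep -E "pos|force|open"
python3 -m handwheel '[0,0,2,0,0.3, 0,0,3,0,0.3, 0,0,3,0,0.3, 0,0,4,0,0.3, 0,0,6,0,0.3, 0,0,10,0,0.3, 0,0,12,0,0.3, 0,0,0,0,0.3]' | grep -E "pos|force|open"
```

```text
tool_pos: [0.4758, 0.0343, -0.0068]
contact_force: [0.9, 0.1, -0.3]
opening: 0.0643
tool_pos: [0.4755, 0.0344, -0.0071]
contact_force: [-0.2, -0.8, 5.2]
opening: 0.0512
grip_force: 50.0
tool_pos: [0.4764, 0.0343, 0.0344]
contact_force: [1.0, -1.0, -1.6]
opening: 0.0518
grip_force: 50.0
```

```bash
python3 -m handwheel '[0,0,30,0,0.3, 0,0,40,0,0.3, 0,0,40,0,0.3, 0,0,40,0,0.3, 0,-25,5,0,0.3, 3,-40,0,0,0.3, 3,-40,0,0,0.3, 3,-40,0,0,0.3]' | grep -E "pos|grip|open|contact"
python3 -m handwheel '[3,-40,0,0,0.3, 3,-40,0,0.04,0.3, 3,-40,0,0.04,0.3, 3,-40,0,0.041,0.3, 4,-40,0,0,0.3, 5,-35,0,0,0.3, 2,-12,0,0,0.3, 0,0,0,0,0.3]' | grep -E "pos|grip|open"
python3 -m handwheel '[0,0,0,0,0.3, 0,0,0,0,0.3]' | grep -E "pos|rot|force|open"
```

```text
tool_pos: [0.4838, -0.1118, 0.1876]
contact_force: [0.4, -0.5, -2.7]
opening: 0.0518
grip_force: 50.0
tool_pos: [0.5067, -0.3588, 0.1865]
opening: 0.0517
grip_force: 50.0
tool_pos: [0.5073, -0.3559, 0.1876]
tool_rot: [3.141, -0.0, -2.923]
contact_force: [-0.7, -0.0, -2.5]
opening: 0.0515
grip_force: 50.0
```

```bash
python3 -m handwheel '[-1.6,-2,-20,0,0.3, 0,0,-16,0,0.3, 0,0,-8,0,0.3, 0,0,-2,0,0.3, 0,0,0,0,0.3, 0,0,0,0,0.3]' | grep -E "pos|contact"
python3 -m handwheel '[0,0,-2,0,0.3, 0,0,0,0,0.3, 0,0,0,0,0.3]' | grep -E "pos|contact|open"
```

```text
tool_pos: [0.5061, -0.3597, 0.1425]
contact_force: [-0.1, -0.3, -3.1]
tool_pos: [0.5056, -0.3597, 0.1396]
contact_force: [1.5, -0.8, -2.4]
opening: 0.0518
```

```bash
python3 -m handwheel '[0,1.6,-1.8,0,0.3, 0,0,0,0,0.3, 0,0,0,0,0.3]' | grep -E "pos|contact"
python3 -m handwheel '[0,0,-0.8,0,0.3, 0,0,0,0,0.3, 0,0,0,0,0.3]' | grep -E "pos|contact"
python3 -m handwheel '[0,0,-0.6,0,0.3, 0,0,0,0,0.3, 0,0,0,0,0.3]' | grep -E "pos|contact|open"
```

```text
tool_pos: [0.5055, -0.3579, 0.1375]
contact_force: [-0.1, -0.8, -3.2]
tool_pos: [0.5057, -0.3581, 0.1369]
contact_force: [0.1, 0.3, -2.5]
tool_pos: [0.5057, -0.3581, 0.1369]
contact_force: [-2.3, 0.2, 4.9]
opening: 0.0518
```

```bash
python3 -m handwheel '[0,0,0,0,0.7, 0,0,0,0,0.7, 0,0,0,0,0.7, 0,0,20,0,0.7, 0,0,35,0,0.7, 0,20,0,0,0.7, 0,40,0,-0.1,0.7, 0,40,0,-0.1,0.7]' | grep -E "pos|open"
python3 -m handwheel '[0,40,-20,-0.1,0.7, 0,40,-20,-0.1,0.7, 0,40,-20,-0.1,0.7, 5,40,0,-0.1,0.7, 0,0,0,-0.02,0.7, 0,0,0,0,0.7]' | grep -E "pos|rot|open"
python3 - <<'E'
from h import *
p,d,c=shot("top");w=pts(d,c);H=w[...,2]*1000;X=w[...,0]*1000;Y=w[...,1]*1000
op=lambda m:cv2.morphologyEx(m.astype(np.uint8),cv2.MORPH_OPEN,np.ones((3,3)))>0
m=op((np.hypot(X-507,Y+358)<75)&(abs(H-184)<5));print(rect(w,m),crect(c,m,184))
m=op((np.hypot(X-560,Y+84)<70)&(abs(H-28)<5));print("ctrl top",rect(w,m),m.sum())
print(robot.observe()['tool_pos'],robot.observe()['tool_rot'],robot.observe()['time'])
p,d,c=shot("wrist");w=pts(d,c);H=w[...,2]*1000;X=w[...,0]*1000;Y=w[...,1]*1000
m=op((np.hypot(X-560,Y+84)<70)&(abs(H-28)<5));print("ctrl wrist",rect(w,m),m.sum());cv2.imwrite("pics/w6.png",p)
E
```

```text
tool_pos: [0.5054, -0.2573, 0.191]
opening: 0.0644
tool_pos: [0.5109, -0.0976, 0.1314]
tool_rot: [-3.141, 0.001, 2.742]
opening: 0.0643
[ 505.8 -357.9   96.3   53.1   12.5  183.6] [ 505.  -356.7   95.8   52.9   12.5]
ctrl top [ 0.  0.  0.  0.  0. nan] 0
[ 0.51097506 -0.09848895  0.13146768] [-3.14128833e+00  9.33803057e-04  2.74062363e+00] 60.05
ctrl wrist [561.6 -84.8  68.9  46.1 -23.3  28.6] 2715
  return _methods._mean(a, axis=axis, dtype=dtype,
  ret = ret.dtype.type(ret / rcount)
```

View pics/w6.png

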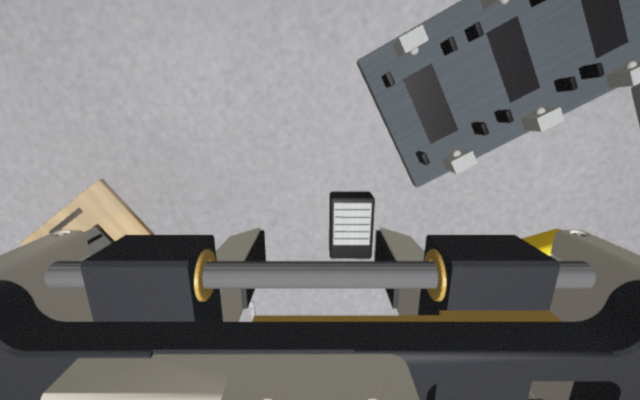

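The column is aligned. The wrist view shows the control unit at (352,225) between the gripper lines, at (560.3, -84.5) with yaw -23°, and the tool is already parallel to it.

```bash
python3 -m handwheel '[25,7,0,0,0.7, 24.3,6.8,-20,0,0.7, 0,0,-35,0,0.7, 0,0,-35,0,0.7, 0,0,0,0,0.7, 0,0,0,0,0.7]' 30| grep -E "pos|rot|open"
```

```text
tool_pos: [0.56, -0.0854, 0.0416]
tool_rot: [-3.142, -0.0, 2.738]
opening: 0.0645
```

```bash
python3 -m handwheel '[0.3,0.9,-20,0,0.7, 0,0,-20,0,0.7, 0,0,-12,0,0.7, 0,0,-5,0,0.7, 0,0,0,0,0.7, 0,0,-2,0,0.7, 0,0,0,0,0.7]'| grep -E "pos|contact|open"
python3 -m handwheel '[0,0,0,0,0.3, 0,0,0,0,0.3, 0,0,0,0,0.3, 0,0,0,0,0.3, 0,0,0,0,0.3, 0,0,0,0,0.3]' | grep -E "pos|force|open"
```

```text
tool_pos: [0.5607, -0.0834, -0.017]
contact_force: [0.0, 0.5, -0.9]
opening: 0.0645
tool_pos: [0.5604, -0.0833, -0.0175]
contact_force: [-0.4, 1.2, 3.1]
opening: 0.0457
grip_force: 30.0
```

```bash
python3 -m handwheel '[0,0,10,0,0.3, 0,0,30,0,0.3, 0,0,40,0,0.3, 0,0,40,0,0.3, 0,0,40,0,0.3, 0,0,40,0,0.3, 0,0,25,0,0.3, 0,0,0,0,0.3]'| grep -E "pos|force|open"
python3 -m handwheel '[-5,-25,0,0.08,0.3, -7,-35,0,0.08,0.3, -7,-35,0,0.08,0.3, -7,-35,0,0.08,0.3, -7,-35,0,0.08,0.3, -7,-35,0,0.08,0.3, -7,-35,0,0.08,0.3, -7,-35,0,0.061,0.3]'| grep -E "pos|force|open"
python3 -m handwheel '[0,0,0,0,0.3, 0,0,0,0,0.3]'| grep -E "pos|rot|force|open"
python3 - <<'E'
from h import *
p,d,c=shot("wrist");cv2.imwrite("pics/w7.png",p)
E
```

```text
tool_pos: [0.5619, -0.0837, 0.2117]
contact_force: [-1.1, 0.2, -1.4]
opening: 0.0459
grip_force: 30.0
tool_pos: [0.505, -0.3541, 0.2053]
contact_force: [0.1, 0.6, -1.9]
opening: 0.0458
grip_force: 30.0
tool_pos: [0.5052, -0.3533, 0.2053]
tool_rot: [3.138, -0.002, -2.926]
contact_force: [-0.1, 1.0, -1.6]
opening: 0.0461
grip_force: 30.0
```

View pics/w7.png

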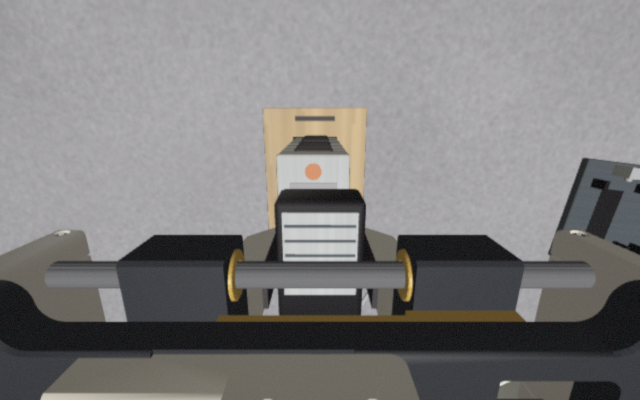

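The control unit is held level over the column, and the top case end is visible at (313,172). Lowering.

```bash
python3 -m handwheel '[0.5,-4.8,-15,0,0.3, 0,0,-12,0,0.3, 0,0,-6,0,0.3, 0,0,0,0,0.3, 0,0,0,0,0.3]'| grep -E "pos|contact"
python3 -m handwheel '[0,0,-2,0,0.3, 0,0,0,0,0.3, 0,0,0,0,0.3]'| grep -E "pos|contact"
python3 - <<'E'
from h import *
t=robot.observe()['tool_pos']*1000
p,d,c=shot("wrist");w=pts(d,c);H=w[...,2]*1000
op=lambda m:cv2.morphologyEx(m.astype(np.uint8),cv2.MORPH_OPEN,np.ones((3,3)))>0
near=np.hypot(w[...,0]*1000-506,w[...,1]*1000+358)<70
for h in (184,t[2]+17.5+28):
    m=op(near&(abs(H-h)<4)); q=w[m]*1000-[505.8,-357.9,0]; a=np.radians(12.5); u=q[:,0]*np.cos(a)+q[:,1]*np.sin(a)
    print(h,m.sum(),np.round(np.percentile(u,[0.5,2,98]),1))
E
```

```text
tool_pos: [0.5069, -0.3577, 0.1744]
contact_force: [-0.0, -0.7, -1.6]
tool_pos: [0.5068, -0.3582, 0.1725]
contact_force: [0.4, -0.9, -1.9]
184 2506 [-46.8 -46.7 -30.3]
218.01068379591135 8219 [-32.1 -31.7  31.9]
```

```bash
python3 -m handwheel '[-1.2,0,-3,0,0.3, 0,0,0,0,0.3, 0,0,0,0,0.3]'| grep -E "pos|contact"
python3 -m handwheel '[0,0,-2,0,0.3, 0,0,0,0,0.3, 0,0,0,0,0.3]'| grep -E "pos|contact"
python3 -m handwheel '[0,0,-1,0,0.3, 0,0,0,0,0.3, 0,0,0,0,0.3]'| grep -E "pos|contact"
```

```text
tool_pos: [0.5054, -0.358, 0.1691]
contact_force: [-0.4, -0.9, -2.1]
tool_pos: [0.5055, -0.3581, 0.1672]
contact_force: [-0.7, 0.1, -1.9]
tool_pos: [0.5056, -0.3582, 0.1665]
contact_force: [0.1, -0.0, -0.4]
```

```bash
python3 -m handwheel '[0,0,-0.5,0,0.3, 0,0,0,0,0.3, 0,0,0,0,0.6, 0,0,0,0,0.6, 0,0,0,0,0.6, 0,0,0,0,0.6, 0,0,10,0,0.6, 0,0,30,0,0.6]'| grep -E "pos|contact|open"
python3 -m handwheel '[0,10,0,0,0.6, 0,40,0,0,0.6, 0,40,0,0,0.6, 0,40,0,0,0.6, 0,30,0,0,0.6, 0,0,0,0,0.6, 0,0,0,0,0.6, 0,0,0,0,0.6]'| grep -E "pos|open"
python3 - <<'E'
from h import *
from ball import fit
p,d,c=shot("top");w=pts(d,c);H=w[...,2]*1000;X=w[...,0]*1000;Y=w[...,1]*1000
op=lambda m:cv2.morphologyEx(m.astype(np.uint8),cv2.MORPH_OPEN,np.ones((3,3)))>0
n=(np.hypot(X-507,Y+358)<75)
for h in(184,212): m=op(n&(abs(H-h)<6));print(h,rect(w,m),m.sum())
print(fit(w*1000,[596,256,75]),robot.observe()['time'])
cv2.imwrite("pics/topf.png",p)
E
```

```text
tool_pos: [0.5043, -0.357, 0.2037]
contact_force: [0.0, -0.6, -0.4]
opening: 0.0553
tool_pos: [0.5056, -0.199, 0.2058]
opening: 0.0551
184 [ 477.5 -355.9   74.    31.4   59.4  183.2] 122
212 [ 489.4 -369.1   35.7   30.6    2.   211.5] 168
(94, array([598.4, 256.4,  74.3]), np.float64(0.66)) 67.25
```

View pics/topf.png

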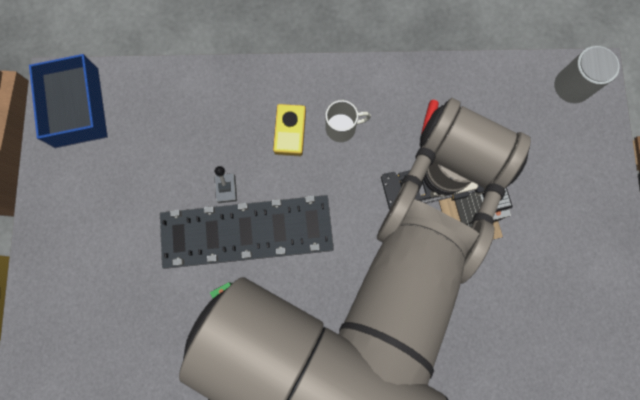

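The top view shows an empty dock, the lever over to the off side at (220,171), and the arm covering the column at (475,215). I'll move the arm clear and measure the column.

```bash
python3 -m handwheel '[-5,40,0,0,0.6, -5,40,0,0,0.6, -5,40,0,0,0.6, -5,40,0,0,0.6, -5,40,0,0,0.6, -5,30,0,0,0.6, 0,0,0,0,0.6, 0,0,0,0,0.6]'| grep -E "pos"
python3 - <<'E'
from h import *
p,d,c=shot("top");w=pts(d,c);H=w[...,2]*1000;X=w[...,0]*1000;Y=w[...,1]*1000
op=lambda m:cv2.morphologyEx(m.astype(np.uint8),cv2.MORPH_OPEN,np.ones((3,3)))>0
n=(np.hypot(X-507,Y+358)<75)
m=op(n&(abs(H-212)<6));print(rect(w,m),m.sum())
m=n&(H>178);print("top case+ctrl",rect(w,op(m)))
E
```

```text
tool_pos: [0.4759, 0.0314, 0.2057]
[ 506.1 -357.6   70.1   47.7   12.2  211.5] 723
top case+ctrl [ 505.3 -357.8   95.9   53.1   12.5  209.5]
```

The control unit is centred within 1 mm and parallel to the column. Handing in.

```bash
python3 -c "
from cell import robot
print(robot.hand_in())"
```

```text
the job is handed in; nothing more can be done
None
```

I handed the job in with the isolator thrown fully off before any case was pulled, all five cases stacked squarely on the pad (two tall below three flat), and the control unit centred on top within about 1 mm; no verdict came back.

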